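Load the sanding cradle and hold the suction flap at 45 degrees

ROBOT

A 7-joint arm with a two-finger parallel gripper is mounted at the origin on the work surface. World frame = base frame: x ahead of the robot, y to its left, z up, the work surface at z = 0. Lengths are in m, angles in rad, forces in N, time in s.
With the tool pointing down it reaches from about 0.4 to 0.85 m from the base axis. Payload 10.4 kg.
Tool frame: the origin (TCP) lies between the finger pads; the fingertips stand 11 mm ahead of it and the grasp point (between the pads) lies 8 mm behind it (r.tcp_to_tips is the distance from the TCP to the fingertips, in m); z points along the fingers, y is the line along which they close (so a half turn about z gives the same grasp; the last joint's range is limited). The gripper opens to 87 mm and grips with 3 to 60 N. Pads are 19 mm wide; open, the fingers measure 117 mm over their backs; the gripper's body (75 mm by 190 mm) begins 51 mm behind the grasp point.
Start: joints at [1.155, 0.332, -0.065, 1.46, 0.022, 1.35, -0.088], TCP at [0.239, -0.577, 0.234] pointing down, gripper open.
Joint ranges: [-2.6, 2.6], [-0.5, 2.12], [-1.47, 1.34], [0.16, 2.42], [-1.27, 4.41], [0.06, 2.06], [-2.6, 2.6]. Speed limits (rad/s): [2.22, 2.22, 2.79, 2.79, 3.14, 3.14, 3.14].

INTERFACE

Orientations are given as a unit quaternion [x, y, z, w].
In Python, from bench import r gives the robot as it stands. The module is installed in compiled form; this text tells all that it offers.
- The arm moves only by the shell command python3 -m crank 'ROWS' [FORCE]. ROWS is JSON, a list of rows, each an object of numbers: "claw": the closure, from -1 (fully open) to 1 (shut); "dx", "dy", "dz": the shift along the tool's x, y, z each as a share of 3 cm, from -1 to 1; "ax", "ay", "az": the turn, a rotation vector about the tool's x, y, z each as a share of 6 degrees, from -1 to 1. A call has 1 to 8 rows; each row shifts and turns the commanded pose from where the row before left it, along the tool's axes as they then stand; what a row does not reach is not made up. A row lasts 1/12 s, in which the tool goes at most 41.7 mm and 7.16 degrees, less where a joint would pass 70% of its speed; a pose out of reach is approached as far as the arm can. A call with a number of a shift or a turn outside -1 to 1 is refused whole. A call with a gripper value outside its range is refused whole. The fingers move at their own pace and stop on an object; FORCE is the grip in N (left out, the last holds). Time passes only in rows, so rows that do not move let the fingers close. It gives the time, the measured TCP pose, the force, the opening and the grip force at its end, in the units of the state.
- r.read_state(): the state, without advancing time (a new reading comes with each control period).
- r.camera(name): name is "scene" or "top" or "wrist"; returns a dict with "color" (400x640x3 uint8, red, green, blue), "mtx" (3x3 intrinsics, pixels), "R" (3x3) and "t" (3): a world point X has camera coordinates R X + t; the wrist camera has in their place "hand_eye" (4x4, takes a point from camera to tool coordinates, whose origin is the TCP and whose axes are the flange's). Camera axes: x right, y down, z forward; pixel columns grow to the right and rows downward; lengths in m; the calibration is good to about 2 mm. The wrist camera is an equidistant fisheye: a pixel r from the principal point sees the ray r / f radians off the axis. A picture is of the moment at which its call begins: read the wrist's pose just before it. There is no depth.
- r.close_job(): hands the job in; it is judged then, once.
The state is a dict: "time": time; "joint_positions": joint angles; "joint_vel": joint speeds; "joint_torque": joint torques, N m; "ee_pos": TCP position; "eef_rot": TCP orientation; "ft_force": force on the tool from outside, world axes, zero at the start; "torque": the same for the moment, N m; "width": finger opening in m; "grip_force": force on a finger pad.
Only numpy, scipy, OpenCV 4.12 (cv2) and the standard library are available. Lean on these libraries where they do the work, as an engineer would, in place of code of your own. Each camera call takes 0.05 s, during which the arm holds its last target. There are 200 camera calls.

TASK

Get the sanding station ready: set the two turned legs tenon down into the cradle, each fully home in the bore that matches its tenon (thick leg in the wide bore, thin leg in the narrow one), and let go of them while the suction flap is still shut. Then lift the flap of the suction box by its handle to 45 degrees, in line with the slanted sight bar beside it, and finish there still holding it with the gripper, because it falls shut if let go. Leave the other things on the bench where they are.

Things in the scene. Friction and masses are not known exactly. Their poses are not given: they have to be found in the camera images.
- thick_leg: the thicker of two turned beech furniture legs, standing upright and loose on its tenon: tenon 30 mm diameter, 30 mm long, below; above it, from a square shoulder, a plain round body 42 mm diameter, 50 mm long (80 mm tall overall), about 60 g. Origin: centre of the tenon's underside; z is its axis, up
- thin_leg: the thinner turned beech leg, standing likewise: tenon 18 mm diameter, 30 mm long, below a body 30 mm diameter, 50 mm long (80 mm tall overall), about 30 g. Origin: centre of the tenon's underside; z is its axis, up
- cradle: wooden sanding cradle fixed to the bench at any yaw: a block 85 (x) x 150 (y) x 45 mm high with two blind bores, 36 mm deep, in its top. Origin: centre of its underside
- cradle_hole0 (a point): centre of the wide bore's mouth, on the cradle's top face 45 mm above the bench; the bore is 33 mm wide with a 2 mm chamfer, for the thick leg's tenon. z up
- cradle_hole1 (a point): centre of the narrow bore's mouth, on the cradle's top face 70 mm from the other; 21 mm wide with a 2 mm chamfer, for the thin leg's tenon. z up
- suction_box: grey metal dust suction box fixed to the bench, 160 (x) x 200 (y) x 110 mm high, open on top under a plywood flap 165 x 200 x 8 mm; a duct stub leaves its far (+x) side. A steel sight bar fixed at its +y side starts at the hinge and slopes up towards -x at 45 degrees, 110 mm long. Origin: centre of its underside; the flap's handle is on the -x side
- flap (a joint): the flap's opening angle in rad: 0 shut (lying level), grows as its handle edge rises, stop at 1.25. The hinge runs along the box's y axis at its far (+x) top edge. The flap weighs about 0.45 kg, the hinge is free and without spring: it falls shut from any angle when let go
- flap_handle (a point): middle of the flap's handle (moves with the flap): a round steel bar 12 mm thick, 120 mm long, parallel to the hinge, on two arms at its ends, its centre 50 mm in front of the flap's edge, 55 mm in front of the box wall, 215 mm from the hinge line and 6 mm above the flap's underside; 116 mm above the bench when shut. Its x runs along the flap to the hinge, its y along the bar
- flap_hinge (a point): middle of the hinge line, 110 mm above the bench; it turns with the flap (y along the hinge)
- sanding_block: cork sanding block, 70 x 110 x 34 mm, lying loose; leave it alone. Origin: centre of its underside
- brush: bench brush about 200 mm long, lying loose at the left; leave it alone. Origin: centre of its underside
- orbital_sander: hand-held random orbital sander, 124 mm across its pad, 160 mm tall, standing on its pad near the bench side; leave it alone. Origin: centre of its pad's underside
- tin: small open steel cup, 60 mm across the rim, 60 mm high, standing loose behind the legs; leave it alone. Origin: centre of its underside
- offcut: wooden offcut strip, 160 x 35 x 20 mm, lying loose at the left; leave it alone. Origin: centre of its underside
There are look-alikes about, which are no part of the job. Leave any turquoise look-alike of the cradle alone.

How it is judged:
By the outcome, as a careful person would: the job done as asked, in the order asked, and still so for the second after the job is handed in, while the arm keeps its last pose, push and grip.
It also fails if it takes over 72 s, if anything falls off the work surface, if the arm or the gripper's body presses on something with over 40 N, if the wrist force passes 120 N, or if a joint passes its speed limit or range.

## Working session

There is one attempt and no reset: what is moved stays moved. The work goes in short steps, Python scripts to look and compute and a shell command to move; the robot and the scene stay as the last step left them, time stands still between calls to the robot, and variables do not carry over. Pictures are saved under pics/ and viewed, at most 10 in all, crops included, and the job is handed in when it is done.

```bash
mkdir -p pics; python3 - <<'E'
from bench import r
import cv2,pickle
s=r.read_state();print(s)
d={}
for n in("scene","top","wrist"):
    c=r.camera(n);d[n]=c;cv2.imwrite(f"pics/{n}0.png",c["color"][:,:,::-1]);print(n,{k:v for k,v in c.items() if k!="color"})
pickle.dump((s,d),open("c0.pkl","wb"))
E
```

```text
{'time': 0.0, 'joint_positions': array([ 1.1553828 ,  0.3329075 , -0.06469005,  1.46094807,  0.02158319,
        1.34990435, -0.08853621]), 'joint_vel': array([-0.00081435, -0.00042801, -0.00081472, -0.00158521,  0.00073478,
        0.0006695 ,  0.00059108]), 'joint_torque': array([-2.94484914e-05, -6.23244882e+01,  2.46439775e-02, -3.89905000e+01,
       -6.14896207e-02,  3.95705458e-02,  8.49386447e-05]), 'ee_pos': array([ 0.23909274, -0.57704998,  0.23272843]), 'eef_rot': array([ 9.80776599e-01,  1.95132571e-01, -1.70544575e-04, -7.16259771e-04]), 'ft_force': array([-0.10742562,  0.65102509, -0.57206609]), 'torque': array([-0.00287107,  0.02570074,  0.06694366]), 'grip_force': 0.0, 'width': 0.08716596144486294}
scene {'mtx': array([[437.80966214,   0.        , 330.36327245],
       [  0.        , 437.80966214, 202.69912625],
       [  0.        ,   0.        ,   1.        ]]), 'R': array([[ 0.36397951,  0.9314052 ,  0.00181   ],
       [ 0.53612214, -0.2079188 , -0.81813375],
       [-0.76163769,  0.2987543 , -0.57502513]]), 't': array([-0.17715816, -0.19767986,  1.78024408])}
top
[... 226 characters left out ...]
],
       [-9.97745393e-01,  6.22750132e-04, -6.71099356e-02],
       [ 6.71128220e-02,  9.55555414e-03, -9.97699634e-01]]), 't': array([-0.00855533,  0.5372919 ,  1.54217571])}
wrist {'mtx': array([[309.70691629,   0.        , 317.84075593],
       [  0.        , 309.70691629, 198.53489174],
       [  0.        ,   0.        ,   1.        ]]), 'hand_eye': array([[ 8.71129925e-05, -9.66598677e-01, -2.56294733e-01,
         6.99504940e-02],
       [ 9.99999993e-01,  1.06053441e-04, -6.00797533e-05,
        -8.53598382e-04],
       [ 8.52539485e-05, -2.56294726e-01,  9.66598679e-01,
        -1.52529680e-01],
       [ 0.00000000e+00,  0.00000000e+00,  0.00000000e+00,
         1.00000000e+00]])}
```

View pics/scene0.png

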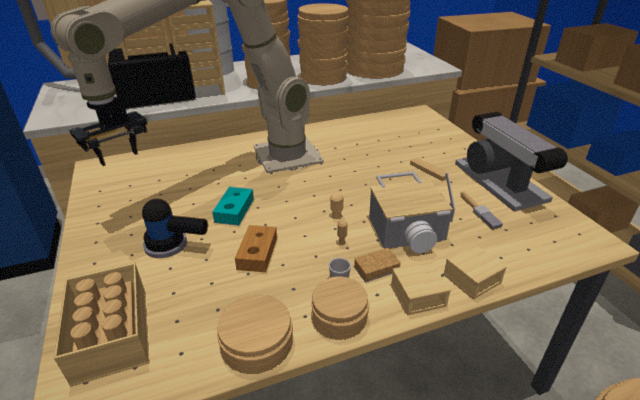

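View pics/top0.png

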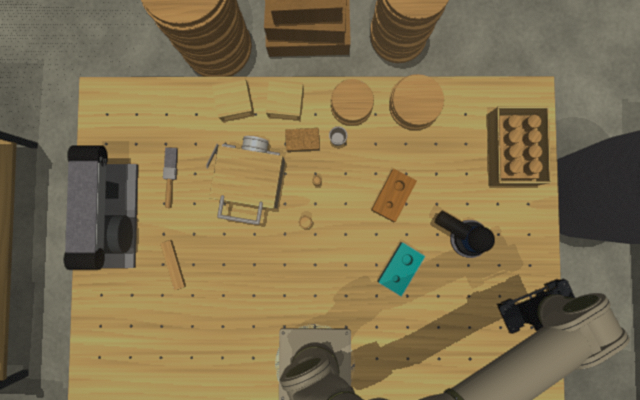

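The scene shows the brown cradle at about (256,248), the turquoise decoy at (233,205), the thick leg at (337,205), the thin leg at (342,232) and the box at (410,215) with its handle at (398,180). In the top view the legs are at (306,221) and (317,180), the cradle at (393,195) and the handle at (241,211). Next I'll enlarge both.

```bash
python3 - <<'E'
import cv2
a=cv2.imread("pics/top0.png")[130:260,205:425];cv2.imwrite("pics/top0c.png",cv2.resize(a,None,fx=3.6,fy=3.6,interpolation=cv2.INTER_CUBIC))
a=cv2.imread("pics/scene0.png")[160:280,225:465];cv2.imwrite("pics/scene0c.png",cv2.resize(a,None,fx=3.3,fy=3.3,interpolation=cv2.INTER_CUBIC))
E
```

```text
(no output)
```

View pics/top0c.png

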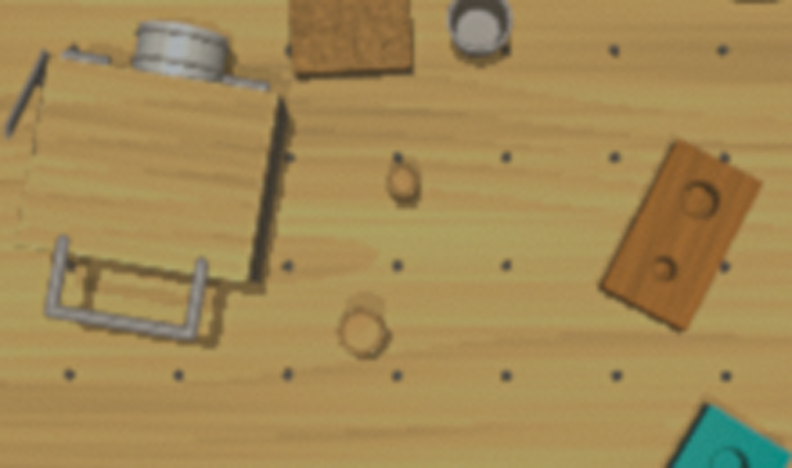

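View pics/scene0c.png

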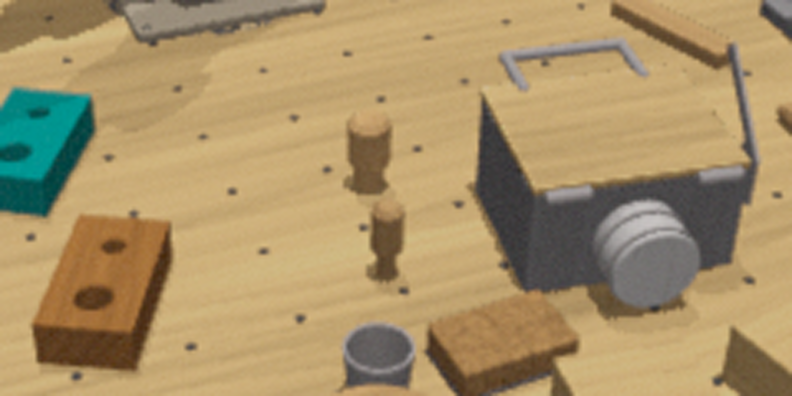

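The top crop shows the thick leg's top at (361,331), the thin leg's at (404,182), the wide bore at (701,199), the narrow bore at (665,268) and the handle bar from (50,313) to (192,335). The scene crop shows the same points at (369,122), (387,210), (94,297), (114,246) and (502,56)–(622,43).

```bash
cat > h.py <<'E'
import numpy as np,pickle,cv2
from scipy.optimize import least_squares
from scipy.spatial.transform import Rotation as Rot
def ray(c,uv,s=None):
    K=c["mtx"];p=(np.array(uv,float)-K[:2,2])/np.array([K[0,0],K[1,1]])
    if s is None:
        d=c["R"].T@np.r_[p,1];o=-c["R"].T@c["t"]
    else:
        th=np.hypot(*p);d=np.r_[p/max(th,1e-9)*np.sin(th),np.cos(th)]
        H=c["hand_eye"];R=Rot.from_quat(s["eef_rot"]).as_matrix()
        o=R@H[:3,3]+s["ee_pos"];d=R@H[:3,:3]@d
    return o,d/np.linalg.norm(d)
def tri(rays):
    A=sum(np.eye(3)-np.outer(d,d) for o,d in rays);b=sum((np.eye(3)-np.outer(d,d))@o for o,d in rays)
    return np.linalg.solve(A,b)
def atz(o,d,z): return o+d*(z-o[2])/d[2]
def proj(c,X,s):
    H=c["hand_eye"];R=Rot.from_quat(s["eef_rot"]).as_matrix()
    x=H[:3,:3].T@(R.T@(np.asarray(X)-s["ee_pos"])-H[:3,3])
    th=np.arctan2(np.hypot(x[0],x[1]),x[2]);return c["mtx"][:2,2]+c["mtx"][0,0]*th*x[:2]/np.hypot(x[0],x[1])
def totool(s,X): return Rot.from_quat(s["eef_rot"]).as_matrix().T@(np.asarray(X)-s["ee_pos"])
E
python3 - <<'E'
from h import *
s,d=pickle.load(open("c0.pkl","rb"))
f=lambda p,k,o:(np.array(p)+.5)/k-.5+np.array(o)
P=dict(thick=((361,331),(369,122),.08),thin=((404,182),(387,210),.08),wide=((701,199),(94,297),.045),nar=((665,268),(114,246),.045),h1=((50,313),(622,43),.116),h2=((192,335),(502,56),.116),hingeR=((275,90),(538,192),.118))
np.set_printoptions(precision=4,suppress=True)
for n,(a,b,z) in P.items():
    ra=ray(d["top"],f(a,3.6,(205,130)));rb=ray(d["scene"],f(b,3.3,(225,160)))
    print(n,tri([ra,rb]),atz(*ra,z),atz(*rb,z))
R=Rot.from_quat(s["eef_rot"]).as_matrix();print(R)
E
```

```text
thick [0.4611 0.0306 0.0764] [0.461  0.0303 0.08  ] [0.466  0.0287 0.08  ]
thin [ 0.5921 -0.006   0.074 ] [ 0.5911 -0.007   0.08  ] [ 0.5995 -0.0081  0.08  ]
wide [ 0.5795 -0.2707  0.0455] [ 0.5793 -0.2718  0.045 ] [ 0.5793 -0.2697  0.045 ]
nar [ 0.5179 -0.2382  0.045 ] [ 0.5177 -0.239   0.045 ] [ 0.5183 -0.2373  0.045 ]
h1 [0.4762 0.2947 0.1159] [0.4756 0.2936 0.116 ] [0.4765 0.2959 0.116 ]
h2 [0.457  0.1725 0.1171] [0.4569 0.1726 0.116 ] [0.4554 0.1735 0.116 ]
hingeR [0.6666 0.1032 0.1167] [0.6663 0.1029 0.118 ] [0.6681 0.1024 0.118 ]
[[ 0.9238  0.3828 -0.0006]
 [ 0.3828 -0.9238  0.0013]
 [-0.0001 -0.0015 -1.    ]]
```

Both views agree to a few mm, and the heights match the text. I'll go over the cradle first and then the legs, and refine with the wrist camera.

```bash
python3 -m crank '[{"dx":0.95,"dy":-0.42,"claw":-1},{"dx":0.95,"dy":-0.42,"claw":-1},{"dx":0.95,"dy":-0.42,"claw":-1},{"dx":0.95,"dy":-0.42,"claw":-1},{"dx":0.95,"dy":-0.42,"claw":-1},{"dx":0.95,"dy":-0.42,"claw":-1},{"dx":0.95,"dy":-0.42,"claw":-1},{"dx":0.95,"dy":-0.42,"claw":-1}]' 20
python3 -m crank '[{"dx":0.95,"dy":-0.42,"claw":-1},{"dx":0.95,"dy":-0.42,"claw":-1},{"dx":0.95,"dy":-0.42,"claw":-1},{"dx":0.95,"dy":-0.42,"claw":-1},{"dx":0.95,"dy":-0.42,"claw":-1},{"dx":0.95,"dy":-0.42,"claw":-1},{"claw":-1},{"claw":-1}]'
cat > snap.py <<'E'
import sys
from bench import r
from h import *
n=sys.argv[1];s=r.read_state();c=r.camera("wrist");pickle.dump((s,c),open(n+".pkl","wb"));cv2.imwrite(f"pics/{n}.png",c["color"][:,:,::-1])
E
python3 snap.py w1; python3 - <<'E'
from h import *
s,c=pickle.load(open("w1.pkl","rb"));print(s["ee_pos"],s["eef_rot"])
for X in((.5795,-.2707,.045),(.518,-.238,.045)):print(proj(c,X,s))
E
```

```text
[ 0.23911083 -0.57715274  0.2329619 ] [ 9.80776776e-01  1.95132386e-01 -1.35398895e-04 -5.00103500e-04]
[ 206.30140239 -122.77797878]
[165.81848402 -93.16413162]invalid input at $[0]: expected keys claw, dx, dy, dz, ax, ay, az
invalid input at $[0]: expected keys claw, dx, dy, dz, ax, ay, az
```

View pics/w1.png

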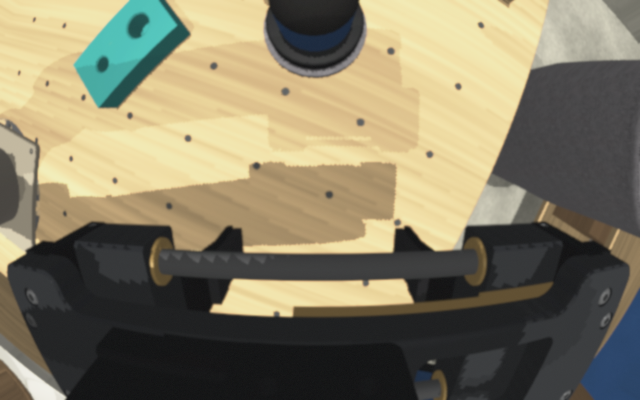

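The wrist view shows the turquoise decoy at (130,50) and the sander at (315,30), with the gripper filling everything below row 230. Targets therefore need to be about 0.1 m ahead along tool x. Every row also needs all the keys.

```bash
python3 -m crank '[{"dx":0.94,"dy":-0.54,"dz":0,"ax":0,"ay":0,"az":0,"claw":-1},{"dx":0.94,"dy":-0.54,"dz":0,"ax":0,"ay":0,"az":0,"claw":-1},{"dx":0.94,"dy":-0.54,"dz":0,"ax":0,"ay":0,"az":0,"claw":-1},{"dx":0.94,"dy":-0.54,"dz":0,"ax":0,"ay":0,"az":0,"claw":-1},{"dx":0.94,"dy":-0.54,"dz":0,"ax":0,"ay":0,"az":0,"claw":-1},{"dx":0.94,"dy":-0.54,"dz":0,"ax":0,"ay":0,"az":0,"claw":-1},{"dx":0.94,"dy":-0.54,"dz":0,"ax":0,"ay":0,"az":0,"claw":-1},{"dx":0.94,"dy":-0.54,"dz":0,"ax":0,"ay":0,"az":0,"claw":-1}]' 20
python3 -m crank '[{"dx":0.94,"dy":-0.54,"dz":0,"ax":0,"ay":0,"az":0,"claw":-1},{"dx":0.94,"dy":-0.54,"dz":0,"ax":0,"ay":0,"az":0,"claw":-1},{"dx":0.94,"dy":-0.54,"dz":0,"ax":0,"ay":0,"az":0,"claw":-1},{"dx":0,"dy":0,"dz":0,"ax":0,"ay":0,"az":0,"claw":-1},{"dx":0,"dy":0,"dz":0,"ax":0,"ay":0,"az":0,"claw":-1}]'
python3 snap.py w2; python3 - <<'E'
from h import *
s,c=pickle.load(open("w2.pkl","rb"));print(s["ee_pos"],s["eef_rot"])
for X in((.5795,-.2707,.045),(.518,-.238,.045)):print(proj(c,X,s))
E
```

```text
time: 0.87
ee_pos: [0.3987, -0.3699, 0.2336]
eef_rot: [0.981, 0.195, -0.0, 0.0]
ft_force: [1.0, -0.9, -0.4]
width: 0.087
grip_force: 0.0
time: 1.28
ee_pos: [0.4587, -0.2922, 0.2335]
eef_rot: [0.98, 0.197, 0.0, -0.0]
ft_force: [0.1, -1.1, -0.6]
width: 0.0871
grip_force: 0.0
[ 0.45873231 -0.2921531   0.23350686] [ 9.80378847e-01  1.97122506e-01  1.00438007e-04 -1.53059923e-04]
[343.48161682  73.75202434]
[293.88260521 113.35400955]
```

```bash
python3 -m crank '[{"dx":0.3,"dy":-0.94,"dz":0,"ax":0,"ay":0,"az":0,"claw":-1},{"dx":0.3,"dy":-0.94,"dz":0,"ax":0,"ay":0,"az":0,"claw":-1},{"dx":0.3,"dy":-0.94,"dz":0,"ax":0,"ay":0,"az":0,"claw":-1},{"dx":0.3,"dy":-0.94,"dz":0,"ax":0,"ay":0,"az":0,"claw":-1},{"dx":0.3,"dy":-0.94,"dz":0,"ax":0,"ay":0,"az":0,"claw":-1},{"dx":0.3,"dy":-0.94,"dz":0,"ax":0,"ay":0,"az":0,"claw":-1},{"dx":0.3,"dy":-0.94,"dz":0,"ax":0,"ay":0,"az":0,"claw":-1},{"dx":0.3,"dy":-0.94,"dz":0,"ax":0,"ay":0,"az":0,"claw":-1}]'
python3 -m crank '[{"dx":0.3,"dy":-0.94,"dz":0,"ax":0,"ay":0,"az":0,"claw":-1},{"dx":0,"dy":0,"dz":0,"ax":0,"ay":0,"az":0,"claw":-1},{"dx":0,"dy":0,"dz":0,"ax":0,"ay":0,"az":0,"claw":-1}]'
python3 snap.py w3; python3 - <<'E'
from h import *
s,c=pickle.load(open("w3.pkl","rb"));print(s["ee_pos"],s["eef_rot"])
for X in((.461,.0305,.08),(.592,-.006,.08)):print(proj(c,X,s))
a=cv2.imread("pics/w2.png")[40:160,250:390];b=cv2.imread("pics/w3.png")[40:260,190:410]
z=lambda i,k:cv2.resize(i,None,fx=k,fy=k,interpolation=cv2.INTER_CUBIC)
o=np.zeros((520,780,3),np.uint8);o[:300,:350]=z(a,2.5);o[:440,350:790]=z(b,2)[:440,:430];cv2.imwrite("pics/comb.png",o)
E
```

```text
time: 2.0
ee_pos: [0.4372, -0.0583, 0.2336]
eef_rot: [0.981, 0.194, 0.0, 0.0]
ft_force: [0.8, 0.2, 0.0]
width: 0.0867
grip_force: 0.0
time: 2.25
ee_pos: [0.4352, -0.0286, 0.2338]
eef_rot: [0.981, 0.196, 0.0, 0.0]
ft_force: [0.5, -1.0, 0.0]
width: 0.0871
grip_force: 0.0
[ 0.43518406 -0.02863285  0.2337944 ] [9.80693489e-01 1.95550617e-01 2.09208655e-04 4.39485991e-04]
[273.55738351 142.32442801]
[358.46558251  36.7352318 ]
```

View pics/comb.png

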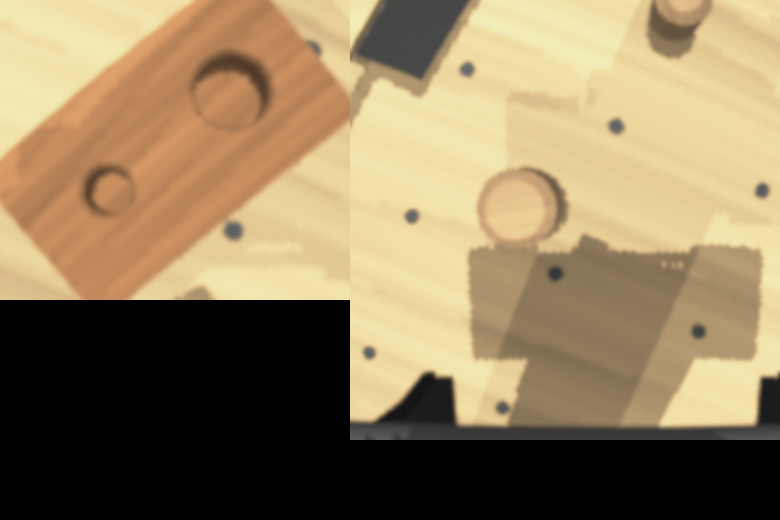

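The left crop shows the wide bore at about (230,92) and the narrow one at (109,190). The right crop shows the thick leg's top at (517,208) and the thin leg cut off at (685,-5). I'll convert these at known heights.

```bash
python3 - <<'E'
from h import *
np.set_printoptions(precision=4,suppress=True)
s2,c2=pickle.load(open("w2.pkl","rb"));s,c=pickle.load(open("w3.pkl","rb"))
print(atz(*ray(c2,(342.2,76.6),s2),.045),atz(*ray(c2,(293.6,116.2),s2),.045),atz(*ray(c,(273.6,144),s),.08))
print(totool(s,(.461,.0305,.054)))
g=c["color"];b=cv2.imread("pics/w3.png")[0:90,310:410];cv2.imwrite("pics/thin.png",cv2.resize(b,None,fx=5,fy=5,interpolation=cv2.INTER_CUBIC))
E
```

```text
[ 0.576  -0.2707  0.045 ] [ 0.515  -0.2389  0.045 ] [0.4595 0.0298 0.08  ]
[ 0.0465 -0.0449  0.1798]
```

View pics/thin.png

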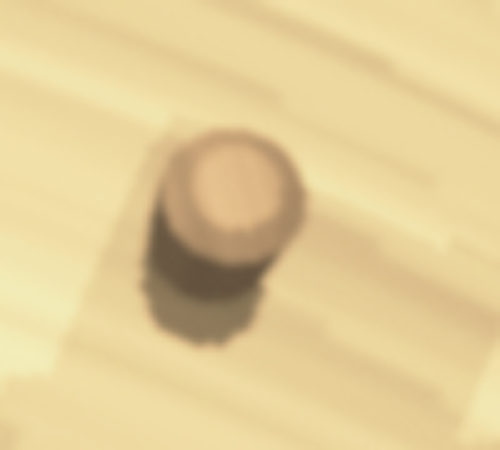

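The thin leg's top is at (234,196) in this crop. The wrist and outside views agree to about 2 mm, so I'll use their mean: thick (.460,.030), thin (.5905,-.006), wide bore (.578,-.2707), narrow bore (.5165,-.2385). Next I'll grasp the thick leg.

```bash
python3 -m crank '[{"dx":0.76,"dy":-0.74,"dz":0,"ax":0,"ay":0,"az":0,"claw":-1},{"dx":0.76,"dy":-0.74,"dz":0,"ax":0,"ay":0,"az":0,"claw":-1},{"dx":0,"dy":0,"dz":0.5,"ax":0,"ay":0,"az":0,"claw":-1},{"dx":0,"dy":0,"dz":1,"ax":0,"ay":0,"az":0,"claw":-1},{"dx":0,"dy":0,"dz":1,"ax":0,"ay":0,"az":0,"claw":-1},{"dx":0,"dy":0,"dz":1,"ax":0,"ay":0,"az":0,"claw":-1},{"dx":0,"dy":0,"dz":0,"ax":0,"ay":0,"az":0,"claw":-1},{"dx":0,"dy":0,"dz":0,"ax":0,"ay":0,"az":0,"claw":-1}]'
```

```text
time: 2.97
ee_pos: [0.4598, 0.0284, 0.128]
eef_rot: [0.981, 0.194, -0.001, -0.0]
ft_force: [-0.0, -0.8, 0.8]
width: 0.0874
grip_force: 0.0
```

```bash
python3 -m crank '[{"dx":0.02,"dy":-0.05,"dz":0.8,"ax":0,"ay":0,"az":0,"claw":-1},{"dx":0,"dy":0,"dz":0.8,"ax":0,"ay":0,"az":0,"claw":-1},{"dx":0,"dy":0,"dz":0.8,"ax":0,"ay":0,"az":0,"claw":-1},{"dx":0,"dy":0,"dz":0,"ax":0,"ay":0,"az":0,"claw":-1},{"dx":0,"dy":0,"dz":0,"ax":0,"ay":0,"az":0,"claw":1},{"dx":0,"dy":0,"dz":0,"ax":0,"ay":0,"az":0,"claw":1},{"dx":0,"dy":0,"dz":0,"ax":0,"ay":0,"az":0,"claw":1},{"dx":0,"dy":0,"dz":0,"ax":0,"ay":0,"az":0,"claw":1}]' 20
python3 -m crank '[{"dx":0,"dy":0,"dz":0,"ax":0,"ay":0,"az":0,"claw":1},{"dx":0,"dy":0,"dz":0,"ax":0,"ay":0,"az":0,"claw":1},{"dx":0,"dy":0,"dz":0,"ax":0,"ay":0,"az":0,"claw":1},{"dx":0,"dy":0,"dz":0,"ax":0,"ay":0,"az":0,"claw":1}]'
```

```text
time: 3.63
ee_pos: [0.4616, 0.0314, 0.0582]
eef_rot: [0.981, 0.195, 0.001, 0.0]
ft_force: [0.3, -0.1, 0.5]
width: 0.0682
grip_force: 0.0
time: 3.97
ee_pos: [0.4604, 0.0315, 0.0567]
eef_rot: [0.981, 0.195, 0.0, 0.0]
ft_force: [0.6, -1.4, 0.2]
width: 0.0417
grip_force: 16.2
```

Gripped at 41.7 mm. I'll lift it and carry it over the wide bore.

```bash
python3 -m crank '[{"dx":0,"dy":0,"dz":-0.5,"ax":0,"ay":0,"az":0,"claw":1},{"dx":0,"dy":0,"dz":-1,"ax":0,"ay":0,"az":0,"claw":1},{"dx":0,"dy":0,"dz":-1,"ax":0,"ay":0,"az":0,"claw":1},{"dx":0,"dy":0.4,"dz":-0.7,"ax":0,"ay":0,"az":0,"claw":1},{"dx":-0.02,"dy":0.9,"dz":0,"ax":0,"ay":0,"az":0,"claw":1},{"dx":-0.02,"dy":0.9,"dz":0,"ax":0,"ay":0,"az":0,"claw":1},{"dx":-0.02,"dy":0.9,"dz":0,"ax":0,"ay":0,"az":0,"claw":1},{"dx":-0.02,"dy":0.9,"dz":0,"ax":0,"ay":0,"az":0,"claw":1}]' 30
python3 -m crank '[{"dx":-0.02,"dy":0.9,"dz":0,"ax":0,"ay":0,"az":0,"claw":1},{"dx":-0.02,"dy":0.9,"dz":0,"ax":0,"ay":0,"az":0,"claw":1},{"dx":-0.02,"dy":0.9,"dz":0,"ax":0,"ay":0,"az":0,"claw":1},{"dx":-0.02,"dy":0.9,"dz":0,"ax":0,"ay":0,"az":0,"claw":1},{"dx":-0.02,"dy":0.9,"dz":0,"ax":0,"ay":0,"az":0,"claw":1},{"dx":0,"dy":0.7,"dz":0,"ax":0,"ay":0,"az":0,"claw":1},{"dx":0,"dy":0.4,"dz":0,"ax":0,"ay":0,"az":0,"claw":1},{"dx":0,"dy":0,"dz":0,"ax":0,"ay":0,"az":0,"claw":1}]'
python3 -m crank '[{"dx":0,"dy":0,"dz":0,"ax":0,"ay":0,"az":0,"claw":1},{"dx":0,"dy":0,"dz":0,"ax":0,"ay":0,"az":0,"claw":1},{"dx":0,"dy":0,"dz":0,"ax":0,"ay":0,"az":0,"claw":1}]'
python3 - <<'E'
from h import *
from bench import r
s=r.read_state();print(s["ee_pos"],totool(s,(.578,-.2707,.0717)))
E
```

```text
time: 4.63
ee_pos: [0.5044, -0.0815, 0.1526]
eef_rot: [0.981, 0.195, 0.0, 0.0]
ft_force: [0.8, 0.5, -0.2]
width: 0.041
grip_force: 30.0
time: 5.3
ee_pos: [0.5656, -0.2392, 0.1519]
eef_rot: [0.981, 0.194, -0.0, 0.0]
ft_force: [-0.7, -0.5, -1.1]
width: 0.0415
grip_force: 30.0
time: 5.55
ee_pos: [0.5657, -0.2349, 0.1528]
eef_rot: [0.981, 0.196, 0.0, -0.0]
ft_force: [-0.1, 0.5, -0.1]
width: 0.0418
grip_force: 30.0
[ 0.56566488 -0.23492231  0.15277221] [-0.00239195  0.03778823  0.08106312]
```

```bash
python3 -m crank '[{"dx":-0.05,"dy":0.63,"dz":0,"ax":0,"ay":0,"az":0,"claw":1},{"dx":0,"dy":0.63,"dz":0,"ax":0,"ay":0,"az":0,"claw":1},{"dx":0,"dy":0,"dz":0.5,"ax":0,"ay":0,"az":0,"claw":1},{"dx":0,"dy":0,"dz":0.5,"ax":0,"ay":0,"az":0,"claw":1},{"dx":0,"dy":0,"dz":0.3,"ax":0,"ay":0,"az":0,"claw":1},{"dx":0,"dy":0,"dz":0,"ax":0,"ay":0,"az":0,"claw":1},{"dx":0,"dy":0,"dz":0,"ax":0,"ay":0,"az":0,"claw":1},{"dx":0,"dy":0,"dz":0,"ax":0,"ay":0,"az":0,"claw":1}]'
python3 - <<'E'
from h import *
from bench import r
s=r.read_state();print(s["ee_pos"],totool(s,(.578,-.2707,.0717)))
for n in("scene",):
    c=r.camera(n);a=c["color"][190:280,220:310,::-1];w=r.camera("wrist")["color"][:,:,::-1][150:350,200:440]
    t=r.camera("top")["color"][150:240,350:440,::-1]
    z=lambda i,k:cv2.resize(i,None,fx=k,fy=k,interpolation=cv2.INTER_CUBIC)
    cv2.imwrite("pics/ins.png",np.hstack([z(a,4),z(w,1.8)[:360,:430]]))
E
```

```text
time: 6.22
ee_pos: [0.5793, -0.2718, 0.1146]
eef_rot: [0.981, 0.195, 0.001, 0.0]
ft_force: [1.1, -0.8, -0.5]
width: 0.0413
grip_force: 30.0
[ 0.57925409 -0.27177479  0.11463426] [-0.00078528 -0.00151285  0.0429322 ]
```

View pics/ins.png

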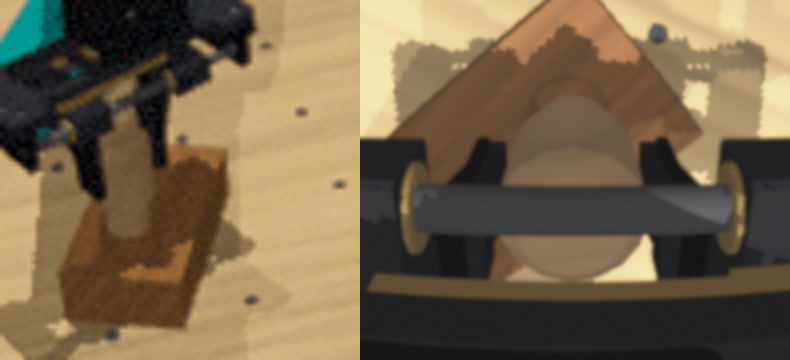

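The tenon hangs over the wide bore (scene crop about (128,230); in the wrist crop the bore rim shows just behind it at (570,95)). I'll lower it while watching the force.

```bash
python3 -m crank '[{"dx":0,"dy":0,"dz":0.2,"ax":0,"ay":0,"az":0,"claw":1},{"dx":0,"dy":0,"dz":0.15,"ax":0,"ay":0,"az":0,"claw":1},{"dx":0,"dy":0,"dz":0.15,"ax":0,"ay":0,"az":0,"claw":1},{"dx":0,"dy":0,"dz":0.15,"ax":0,"ay":0,"az":0,"claw":1},{"dx":0,"dy":0,"dz":0,"ax":0,"ay":0,"az":0,"claw":1},{"dx":0,"dy":0,"dz":0,"ax":0,"ay":0,"az":0,"claw":1}]'
```

```text
time: 6.87
ee_pos: [0.5785, -0.2718, 0.0935]
eef_rot: [0.981, 0.195, -0.0, -0.0]
ft_force: [0.7, 1.0, -1.1]
width: 0.0414
grip_force: 30.0
```

```bash
python3 -m crank '[{"dx":0,"dy":0,"dz":0.15,"ax":0,"ay":0,"az":0,"claw":1},{"dx":0,"dy":0,"dz":0.15,"ax":0,"ay":0,"az":0,"claw":1},{"dx":0,"dy":0,"dz":0.15,"ax":0,"ay":0,"az":0,"claw":1},{"dx":0,"dy":0,"dz":0.15,"ax":0,"ay":0,"az":0,"claw":1},{"dx":0,"dy":0,"dz":0,"ax":0,"ay":0,"az":0,"claw":1},{"dx":0,"dy":0,"dz":0,"ax":0,"ay":0,"az":0,"claw":1}]'
```

```text
time: 7.37
ee_pos: [0.5785, -0.2719, 0.0754]
eef_rot: [0.981, 0.195, -0.0, -0.0]
ft_force: [-0.0, 2.2, -2.2]
width: 0.0416
grip_force: 30.0
```

```bash
python3 -m crank '[{"dx":0,"dy":0,"dz":0.08,"ax":0,"ay":0,"az":0,"claw":1},{"dx":0,"dy":0,"dz":0.08,"ax":0,"ay":0,"az":0,"claw":1},{"dx":0,"dy":0,"dz":0,"ax":0,"ay":0,"az":0,"claw":1},{"dx":0,"dy":0,"dz":0,"ax":0,"ay":0,"az":0,"claw":1}]'
```

```text
time: 7.7
ee_pos: [0.5792, -0.2719, 0.0717]
eef_rot: [0.981, 0.195, 0.0, 0.0]
ft_force: [0.6, 4.3, 4.0]
width: 0.0411
grip_force: 30.0
```

```bash
python3 -m crank '[{"dx":0,"dy":0,"dz":0.06,"ax":0,"ay":0,"az":0,"claw":1},{"dx":0,"dy":0,"dz":0,"ax":0,"ay":0,"az":0,"claw":1},{"dx":0,"dy":0,"dz":0,"ax":0,"ay":0,"az":0,"claw":1}]'
```

```text
time: 7.95
ee_pos: [0.5793, -0.2719, 0.0715]
eef_rot: [0.981, 0.195, 0.0, 0.0]
ft_force: [-5.9, 5.3, 17.6]
width: 0.0417
grip_force: 30.0
```

Seated: z stopped and the force rose to 17 N. Releasing and lifting off, then over to the thin leg.

```bash
python3 -m crank '[{"dx":0,"dy":0,"dz":-0.04,"ax":0,"ay":0,"az":0,"claw":-1},{"dx":0,"dy":0,"dz":0,"ax":0,"ay":0,"az":0,"claw":-1},{"dx":0,"dy":0,"dz":0,"ax":0,"ay":0,"az":0,"claw":-1},{"dx":0,"dy":0,"dz":0,"ax":0,"ay":0,"az":0,"claw":-1},{"dx":0,"dy":0,"dz":0,"ax":0,"ay":0,"az":0,"claw":-1},{"dx":0,"dy":0,"dz":0,"ax":0,"ay":0,"az":0,"claw":-1},{"dx":0,"dy":0,"dz":0,"ax":0,"ay":0,"az":0,"claw":-1},{"dx":0,"dy":0,"dz":0,"ax":0,"ay":0,"az":0,"claw":-1}]'
python3 -m crank '[{"dx":0,"dy":0,"dz":-0.5,"ax":0,"ay":0,"az":0,"claw":-1},{"dx":0,"dy":0,"dz":-1,"ax":0,"ay":0,"az":0,"claw":-1},{"dx":0,"dy":0,"dz":-1,"ax":0,"ay":0,"az":0,"claw":-1},{"dx":0.37,"dy":-0.8,"dz":-0.4,"ax":0,"ay":0,"az":0,"claw":-1},{"dx":0.37,"dy":-0.8,"dz":0,"ax":0,"ay":0,"az":0,"claw":-1},{"dx":0.37,"dy":-0.8,"dz":0,"ax":0,"ay":0,"az":0,"claw":-1},{"dx":0.37,"dy":-0.8,"dz":0,"ax":0,"ay":0,"az":0,"claw":-1},{"dx":0.37,"dy":-0.8,"dz":0,"ax":0,"ay":0,"az":0,"claw":-1}]'
python3 -m crank '[{"dx":0.37,"dy":-0.8,"dz":0,"ax":0,"ay":0,"az":0,"claw":-1},{"dx":0.37,"dy":-0.8,"dz":0,"ax":0,"ay":0,"az":0,"claw":-1},{"dx":0.37,"dy":-0.8,"dz":0,"ax":0,"ay":0,"az":0,"claw":-1},{"dx":0.37,"dy":-0.8,"dz":0,"ax":0,"ay":0,"az":0,"claw":-1},{"dx":0.37,"dy":-0.8,"dz":0,"ax":0,"ay":0,"az":0,"claw":-1},{"dx":0,"dy":0,"dz":0,"ax":0,"ay":0,"az":0,"claw":-1},{"dx":0,"dy":0,"dz":0,"ax":0,"ay":0,"az":0,"claw":-1},{"dx":0,"dy":0,"dz":0,"ax":0,"ay":0,"az":0,"claw":-1}]'
python3 - <<'E'
from h import *
from bench import r
s=r.read_state();print(s["ee_pos"],totool(s,(.5905,-.006,.058)))
E
```

```text
time: 8.62
ee_pos: [0.5787, -0.2722, 0.0705]
eef_rot: [0.981, 0.195, -0.0, 0.0]
ft_force: [-0.7, -0.4, 0.4]
width: 0.0841
grip_force: 0.0
time: 9.28
ee_pos: [0.584, -0.1388, 0.1578]
eef_rot: [0.981, 0.195, 0.0, 0.0]
ft_force: [0.6, -0.1, -0.6]
width: 0.0872
grip_force: 0.0
time: 9.95
ee_pos: [0.5895, -0.0086, 0.1576]
eef_rot: [0.981, 0.195, -0.0, 0.0]
ft_force: [1.3, -0.6, -0.2]
width: 0.0868
grip_force: 0.0
[ 0.58945984 -0.00864241  0.15761336] [ 0.00199671 -0.00210743  0.09961154]
```

```bash
python3 -m crank '[{"dx":0.07,"dy":-0.07,"dz":0.83,"ax":0,"ay":0,"az":0,"claw":-1},{"dx":0,"dy":0,"dz":0.83,"ax":0,"ay":0,"az":0,"claw":-1},{"dx":0,"dy":0,"dz":0.83,"ax":0,"ay":0,"az":0,"claw":-1},{"dx":0,"dy":0,"dz":0.83,"ax":0,"ay":0,"az":0,"claw":-1},{"dx":0,"dy":0,"dz":0,"ax":0,"ay":0,"az":0,"claw":-1},{"dx":0,"dy":0,"dz":0,"ax":0,"ay":0,"az":0,"claw":0.1},{"dx":0,"dy":0,"dz":0,"ax":0,"ay":0,"az":0,"claw":1},{"dx":0,"dy":0,"dz":0,"ax":0,"ay":0,"az":0,"claw":1}]' 20
python3 -m crank '[{"dx":0,"dy":0,"dz":0,"ax":0,"ay":0,"az":0,"claw":1},{"dx":0,"dy":0,"dz":0,"ax":0,"ay":0,"az":0,"claw":1},{"dx":0,"dy":0,"dz":0,"ax":0,"ay":0,"az":0,"claw":1},{"dx":0,"dy":0,"dz":0,"ax":0,"ay":0,"az":0,"claw":1},{"dx":0,"dy":0,"dz":0,"ax":0,"ay":0,"az":0,"claw":1},{"dx":0,"dy":0,"dz":0,"ax":0,"ay":0,"az":0,"claw":1},{"dx":0,"dy":0,"dz":0,"ax":0,"ay":0,"az":0,"claw":1}]' 20
```

```text
time: 10.62
ee_pos: [0.5918, -0.0056, 0.06]
eef_rot: [0.981, 0.195, 0.001, 0.0]
ft_force: [-0.3, -0.4, -0.4]
width: 0.0741
grip_force: 0.0
time: 11.2
ee_pos: [0.5906, -0.0052, 0.0581]
eef_rot: [0.981, 0.195, -0.0, 0.0]
ft_force: [-0.7, -0.3, 0.3]
width: 0.0294
grip_force: 20.0
```

```bash
python3 -m crank '[{"dx":0,"dy":0,"dz":-0.5,"ax":0,"ay":0,"az":0,"claw":1},{"dx":0,"dy":0,"dz":-1,"ax":0,"ay":0,"az":0,"claw":1},{"dx":0,"dy":0,"dz":-1,"ax":0,"ay":0,"az":0,"claw":1},{"dx":0,"dy":0,"dz":-0.9,"ax":0,"ay":0,"az":0,"claw":1},{"dx":-0.58,"dy":0.69,"dz":0,"ax":0,"ay":0,"az":0,"claw":1},{"dx":-0.58,"dy":0.69,"dz":0,"ax":0,"ay":0,"az":0,"claw":1},{"dx":-0.58,"dy":0.69,"dz":0,"ax":0,"ay":0,"az":0,"claw":1},{"dx":-0.58,"dy":0.69,"dz":0,"ax":0,"ay":0,"az":0,"claw":1}]' 25
python3 -m crank '[{"dx":-0.58,"dy":0.69,"dz":0,"ax":0,"ay":0,"az":0,"claw":1},{"dx":-0.58,"dy":0.69,"dz":0,"ax":0,"ay":0,"az":0,"claw":1},{"dx":-0.58,"dy":0.69,"dz":0,"ax":0,"ay":0,"az":0,"claw":1},{"dx":-0.58,"dy":0.69,"dz":0,"ax":0,"ay":0,"az":0,"claw":1},{"dx":-0.58,"dy":0.69,"dz":0,"ax":0,"ay":0,"az":0,"claw":1},{"dx":0,"dy":0,"dz":0,"ax":0,"ay":0,"az":0,"claw":1},{"dx":0,"dy":0,"dz":0,"ax":0,"ay":0,"az":0,"claw":1},{"dx":0,"dy":0,"dz":0,"ax":0,"ay":0,"az":0,"claw":1}]'
python3 - <<'E'
from h import *
from bench import r
s=r.read_state();print(s["ee_pos"],totool(s,(.517,-.2388,.0731)))
E
```

```text
time: 11.87
ee_pos: [0.5575, -0.1093, 0.1602]
eef_rot: [0.981, 0.195, 0.0, 0.0]
ft_force: [0.3, 0.7, -1.3]
width: 0.0294
grip_force: 25.0
time: 12.53
ee_pos: [0.5174, -0.2365, 0.16]
eef_rot: [0.981, 0.195, 0.0, -0.0]
ft_force: [0.4, 0.8, -1.4]
width: 0.0295
grip_force: 25.0
[ 0.51742601 -0.23647321  0.16000877] [-0.00131346  0.00202236  0.0869075 ]
```

```bash
python3 -m crank '[{"dx":-0.04,"dy":0.07,"dz":0.4,"ax":0,"ay":0,"az":0,"claw":1},{"dx":0,"dy":0,"dz":0.6,"ax":0,"ay":0,"az":0,"claw":1},{"dx":0,"dy":0,"dz":0.6,"ax":0,"ay":0,"az":0,"claw":1},{"dx":0,"dy":0,"dz":0,"ax":0,"ay":0,"az":0,"claw":1},{"dx":0,"dy":0,"dz":0.15,"ax":0,"ay":0,"az":0,"claw":1},{"dx":0,"dy":0,"dz":0.15,"ax":0,"ay":0,"az":0,"claw":1},{"dx":0,"dy":0,"dz":0.15,"ax":0,"ay":0,"az":0,"claw":1},{"dx":0,"dy":0,"dz":0,"ax":0,"ay":0,"az":0,"claw":1}]'
python3 -m crank '[{"dx":0,"dy":0,"dz":0.1,"ax":0,"ay":0,"az":0,"claw":1},{"dx":0,"dy":0,"dz":0,"ax":0,"ay":0,"az":0,"claw":1}]'
```

```text
time: 13.2
ee_pos: [0.5166, -0.2392, 0.0981]
eef_rot: [0.981, 0.195, -0.0, -0.0]
ft_force: [-1.6, 0.6, -1.0]
width: 0.0291
grip_force: 25.0
time: 13.37
ee_pos: [0.5166, -0.2393, 0.0953]
eef_rot: [0.981, 0.195, -0.0, -0.0]
ft_force: [-2.3, 2.0, -0.8]
width: 0.0293
grip_force: 25.0
```

Going in (8 mm deep, little force). Continue.

```bash
python3 -m crank '[{"dx":0,"dy":0,"dz":0.15,"ax":0,"ay":0,"az":0,"claw":1},{"dx":0,"dy":0,"dz":0.15,"ax":0,"ay":0,"az":0,"claw":1},{"dx":0,"dy":0,"dz":0.15,"ax":0,"ay":0,"az":0,"claw":1},{"dx":0,"dy":0,"dz":0.15,"ax":0,"ay":0,"az":0,"claw":1},{"dx":0,"dy":0,"dz":0,"ax":0,"ay":0,"az":0,"claw":1},{"dx":0,"dy":0,"dz":0,"ax":0,"ay":0,"az":0,"claw":1}]'
```

```text
time: 13.87
ee_pos: [0.5166, -0.2394, 0.077]
eef_rot: [0.981, 0.195, -0.0, -0.0]
ft_force: [-1.6, 2.4, -2.6]
width: 0.0292
grip_force: 25.0
```

```bash
python3 -m crank '[{"dx":0,"dy":0,"dz":0.1,"ax":0,"ay":0,"az":0,"claw":1},{"dx":0,"dy":0,"dz":0.06,"ax":0,"ay":0,"az":0,"claw":1},{"dx":0,"dy":0,"dz":0,"ax":0,"ay":0,"az":0,"claw":1},{"dx":0,"dy":0,"dz":0,"ax":0,"ay":0,"az":0,"claw":1}]'
```

```text
time: 14.2
ee_pos: [0.5166, -0.2395, 0.073]
eef_rot: [0.981, 0.195, -0.0, -0.0]
ft_force: [-4.6, 3.4, 3.1]
width: 0.0295
grip_force: 25.0
```

```bash
python3 -m crank '[{"dx":0,"dy":0,"dz":0.06,"ax":0,"ay":0,"az":0,"claw":1},{"dx":0,"dy":0,"dz":0,"ax":0,"ay":0,"az":0,"claw":1},{"dx":0,"dy":0,"dz":0,"ax":0,"ay":0,"az":0,"claw":1}]'
```

```text
time: 14.45
ee_pos: [0.5169, -0.2397, 0.0726]
eef_rot: [0.981, 0.195, -0.0, 0.0]
ft_force: [-11.2, 4.6, 17.2]
width: 0.0292
grip_force: 25.0
```

Seated as well. Release, lift, cross over towards the handle and turn to the bar's direction.

```bash
python3 -m crank '[{"dx":0,"dy":0,"dz":-0.04,"ax":0,"ay":0,"az":0,"claw":-1},{"dx":0,"dy":0,"dz":0,"ax":0,"ay":0,"az":0,"claw":-1},{"dx":0,"dy":0,"dz":0,"ax":0,"ay":0,"az":0,"claw":-1},{"dx":0,"dy":0,"dz":0,"ax":0,"ay":0,"az":0,"claw":-1},{"dx":0,"dy":0,"dz":0,"ax":0,"ay":0,"az":0,"claw":-1},{"dx":0,"dy":0,"dz":0,"ax":0,"ay":0,"az":0,"claw":-1},{"dx":0,"dy":0,"dz":0,"ax":0,"ay":0,"az":0,"claw":-1},{"dx":0,"dy":0,"dz":0,"ax":0,"ay":0,"az":0,"claw":-1}]'
python3 -m crank '[{"dx":0,"dy":0,"dz":-0.5,"ax":0,"ay":0,"az":0,"claw":-1},{"dx":0,"dy":0,"dz":-1,"ax":0,"ay":0,"az":0,"claw":-1},{"dx":0,"dy":0,"dz":-1,"ax":0,"ay":0,"az":0,"claw":-1},{"dx":0,"dy":0,"dz":-1,"ax":0,"ay":0,"az":0,"claw":-1},{"dx":0,"dy":0,"dz":-1,"ax":0,"ay":0,"az":0,"claw":-1},{"dx":0,"dy":0,"dz":-1,"ax":0,"ay":0,"az":0,"claw":-1},{"dx":0,"dy":0,"dz":-0.4,"ax":0,"ay":0,"az":0,"claw":-1},{"dx":0.22,"dy":-0.9,"dz":0,"ax":0,"ay":0,"az":0,"claw":-1}]'
python3 -m crank '[{"dx":0.22,"dy":-0.98,"dz":0,"ax":0,"ay":0,"az":0,"claw":-1},{"dx":0.22,"dy":-0.98,"dz":0,"ax":0,"ay":0,"az":0,"claw":-1},{"dx":0.22,"dy":-0.98,"dz":0,"ax":0,"ay":0,"az":0,"claw":-1},{"dx":0.22,"dy":-0.98,"dz":0,"ax":0,"ay":0,"az":0,"claw":-1},{"dx":0.22,"dy":-0.98,"dz":0,"ax":0,"ay":0,"az":0,"claw":-1},{"dx":0.22,"dy":-0.98,"dz":0,"ax":0,"ay":0,"az":0,"claw":-1},{"dx":0.22,"dy":-0.98,"dz":0,"ax":0,"ay":0,"az":0,"claw":-1},{"dx":0.22,"dy":-0.98,"dz":0,"ax":0,"ay":0,"az":0,"claw":-1}]'
python3 -m crank '[{"dx":0.22,"dy":-0.98,"dz":0,"ax":0,"ay":0,"az":0,"claw":-1},{"dx":0.22,"dy":-0.98,"dz":0,"ax":0,"ay":0,"az":0,"claw":-1},{"dx":0.22,"dy":-0.98,"dz":0,"ax":0,"ay":0,"az":0,"claw":-1},{"dx":0.22,"dy":-0.98,"dz":0,"ax":0,"ay":0,"az":0,"claw":-1},{"dx":0,"dy":0,"dz":0,"ax":0,"ay":0,"az":-0.98,"claw":-1},{"dx":0,"dy":0,"dz":0,"ax":0,"ay":0,"az":-0.98,"claw":-1},{"dx":0,"dy":0,"dz":0,"ax":0,"ay":0,"az":-0.98,"claw":-1},{"dx":0,"dy":0,"dz":0,"ax":0,"ay":0,"az":-0.98,"claw":-1}]'
python3 -m crank '[{"dx":0,"dy":0,"dz":0,"ax":0,"ay":0,"az":-0.98,"claw":-1},{"dx":0,"dy":0,"dz":0,"ax":0,"ay":0,"az":-0.98,"claw":-1},{"dx":0,"dy":0,"dz":0,"ax":0,"ay":0,"az":-0.98,"claw":-1},{"dx":0,"dy":0,"dz":0,"ax":0,"ay":0,"az":-0.98,"claw":-1},{"dx":0,"dy":0,"dz":0,"ax":0,"ay":0,"az":-0.98,"claw":-0.1},{"dx":0,"dy":0,"dz":0,"ax":0,"ay":0,"az":-0.98,"claw":-0.1},{"dx":0,"dy":0,"dz":0,"ax":0,"ay":0,"az":0,"claw":-0.1},{"dx":0,"dy":0,"dz":0,"ax":0,"ay":0,"az":0,"claw":-0.1}]'
python3 snap.py w4; python3 - <<'E'
from h import *
from bench import r
s,c=pickle.load(open("w4.pkl","rb"));print(s["ee_pos"],Rot.from_quat(s["eef_rot"]).as_matrix().round(3),s["joint_positions"].round(2),s["width"])
for X in((.4762,.2947,.116),(.457,.1725,.116),(.4665,.2335,.116)):print(proj(c,X,s))
z=lambda i,k:cv2.resize(i,None,fx=k,fy=k,interpolation=cv2.INTER_CUBIC)
a=r.camera("scene")["color"][190:280,220:310,::-1]
w=c["color"][0:250,190:450,::-1]
o=np.zeros((540,790,3),np.uint8);o[:270,:270]=z(a,3);o[:500,270:790]=z(w,2);cv2.imwrite("pics/w4c.png",o)
E
```

```text
time: 15.12
ee_pos: [0.5169, -0.2396, 0.0721]
eef_rot: [0.981, 0.195, 0.0, 0.0]
ft_force: [0.2, -0.3, 0.2]
width: 0.0746
grip_force: 0.0
time: 15.78
ee_pos: [0.5134, -0.2173, 0.2522]
eef_rot: [0.981, 0.192, 0.002, 0.002]
ft_force: [0.2, -0.1, -0.7]
width: 0.0871
grip_force: 0.0
time: 16.45
ee_pos: [0.4708, 0.0267, 0.2488]
eef_rot: [0.981, 0.195, -0.0, 0.0]
ft_force: [0.7, 0.9, 1.0]
width: 0.0872
grip_force: 0.0
time: 17.12
ee_pos: [0.4506, 0.1443, 0.2487]
eef_rot: [0.919, 0.394, -0.0, 0.0]
ft_force: [-0.2, -0.5, 0.1]
width: 0.0871
grip_force: 0.0
time: 17.78
ee_pos: [0.4507, 0.1441, 0.2489]
eef_rot: [0.76, 0.65, -0.0, -0.0]
ft_force: [-0.4, 0.1, -0.2]
width: 0.0681
grip_force: 0.0
[0.45069025 0.14406625 0.24889406] [[ 0.154  0.988 -0.   ]
 [ 0.988 -0.154 -0.   ]
 [-0.    -0.    -1.   ]] [ 0.38  0.03 -0.79  1.79  0.02  1.33 -0.57] 0.06809250318749328
[320.43534899  31.4866828 ]
[320.25493361 163.05272261]
[320.29102634  96.41492692]
```

View pics/w4c.png

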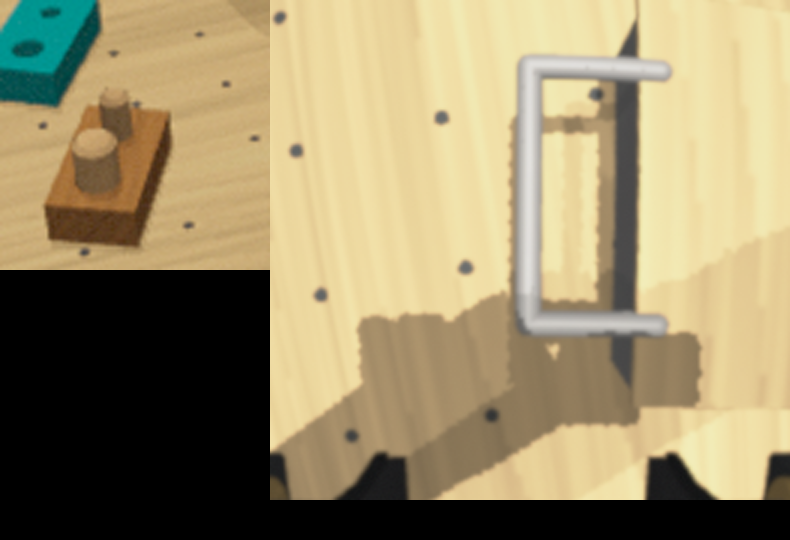

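Both legs stand seated in the cradle (scene crop (97,165) and (115,115), shoulders on the top face). The bar runs from (531,68) to (528,322) in the wrist crop, as predicted. I'll move so the fingers approach leaning 20° forward, which keeps the gripper body clear of the flap as it rises.

```bash
python3 -m crank '[{"dx":0.76,"dy":-0.39,"dz":0,"ax":0,"ay":0,"az":0,"claw":0.1},{"dx":0.76,"dy":-0.39,"dz":0,"ax":0,"ay":0,"az":0,"claw":0.1},{"dx":0.76,"dy":-0.39,"dz":0,"ax":0,"ay":0,"az":0,"claw":0.1},{"dx":0.75,"dy":-0.39,"dz":0,"ax":0,"ay":0,"az":0,"claw":0.1},{"dx":0,"dy":0,"dz":0,"ax":-0.84,"ay":0,"az":0,"claw":0.1},{"dx":0,"dy":0,"dz":0,"ax":-0.84,"ay":0,"az":0,"claw":0.1},{"dx":0,"dy":0,"dz":0,"ax":-0.84,"ay":0,"az":0,"claw":0.1},{"dx":0,"dy":0,"dz":0,"ax":-0.82,"ay":0,"az":0,"claw":0.1}]' 40
python3 -m crank '[{"dx":0,"dy":0,"dz":0,"ax":0,"ay":0,"az":0,"claw":0.1},{"dx":0,"dy":0,"dz":0,"ax":0,"ay":0,"az":0,"claw":0.1},{"dx":0,"dy":0,"dz":0,"ax":0,"ay":0,"az":0,"claw":0.1}]'
python3 - <<'E'
from h import *
from bench import r
s=r.read_state();print(s["ee_pos"],Rot.from_quat(s["eef_rot"]).as_matrix().round(3),s["joint_positions"].round(2),totool(s,(.4665,.2335,.116)))
E
```

```text
time: 18.55
ee_pos: [0.4183, 0.2414, 0.2494]
eef_rot: [0.747, 0.641, 0.115, 0.133]
ft_force: [-0.5, 0.3, 0.2]
width: 0.0389
grip_force: 0.0
time: 18.8
ee_pos: [0.4186, 0.2407, 0.2494]
eef_rot: [0.748, 0.641, 0.113, 0.131]
ft_force: [-0.3, -0.2, 0.5]
width: 0.0389
grip_force: 0.0
[0.41863941 0.24068466 0.24940996] [[ 0.153  0.929  0.337]
 [ 0.988 -0.144 -0.052]
 [ 0.     0.341 -0.94 ]] [ 0.24 -0.21 -0.92  1.97  0.11  1.06 -0.89] [ 1.62899727e-04 -4.21267580e-05  1.41917031e-01]
```

```bash
python3 -m crank '[{"dx":0,"dy":0,"dz":1,"ax":0,"ay":0,"az":0,"claw":0.1},{"dx":0,"dy":0,"dz":1,"ax":0,"ay":0,"az":0,"claw":0.1},{"dx":0,"dy":0,"dz":1,"ax":0,"ay":0,"az":0,"claw":0.1},{"dx":0,"dy":0,"dz":0.5,"ax":0,"ay":0,"az":0,"claw":0.1},{"dx":0,"dy":0,"dz":0.5,"ax":0,"ay":0,"az":0,"claw":0.1},{"dx":0,"dy":0,"dz":0.5,"ax":0,"ay":0,"az":0,"claw":0.1},{"dx":0,"dy":0,"dz":0.5,"ax":0,"ay":0,"az":0,"claw":0.1},{"dx":0,"dy":0,"dz":0,"ax":0,"ay":0,"az":0,"claw":0.1}]' 40
python3 -m crank '[{"dx":0,"dy":0,"dz":0,"ax":0,"ay":0,"az":0,"claw":0.1},{"dx":0,"dy":0,"dz":0,"ax":0,"ay":0,"az":0,"claw":0.1}]'
python3 - <<'E'
from h import *
from bench import r
s=r.read_state();print(s["ee_pos"],s["joint_positions"].round(2),totool(s,(.4665,.2335,.116)))
E
```

```text
time: 19.47
ee_pos: [0.4691, 0.2316, 0.105]
eef_rot: [0.749, 0.641, 0.111, 0.13]
ft_force: [-0.6, -0.4, -0.6]
width: 0.0391
grip_force: 0.0
time: 19.63
ee_pos: [0.4694, 0.2335, 0.1086]
eef_rot: [0.748, 0.641, 0.113, 0.131]
ft_force: [-0.2, -0.4, 0.0]
width: 0.039
grip_force: 0.0
[0.46939856 0.2335266  0.10863799] [ 0.23  0.16 -0.99  2.07  0.56  0.83 -1.24] [-0.00046082 -0.000173   -0.00789679]
```

Exactly in place. Close on the bar.

```bash
python3 -m crank '[{"dx":0,"dy":0,"dz":0,"ax":0,"ay":0,"az":0,"claw":1},{"dx":0,"dy":0,"dz":0,"ax":0,"ay":0,"az":0,"claw":1},{"dx":0,"dy":0,"dz":0,"ax":0,"ay":0,"az":0,"claw":1},{"dx":0,"dy":0,"dz":0,"ax":0,"ay":0,"az":0,"claw":1},{"dx":0,"dy":0,"dz":0,"ax":0,"ay":0,"az":0,"claw":1},{"dx":0,"dy":0,"dz":0,"ax":0,"ay":0,"az":0,"claw":1},{"dx":0,"dy":0,"dz":0,"ax":0,"ay":0,"az":0,"claw":1}]' 40
```

```text
time: 20.22
ee_pos: [0.4687, 0.2333, 0.1082]
eef_rot: [0.747, 0.642, 0.113, 0.132]
ft_force: [-4.6, -1.8, 4.2]
width: 0.0105
grip_force: 39.9
```

```bash
python3 -m crank '[{"dx":0,"dy":0.06,"dz":-0.17,"ax":0.25,"ay":0,"az":0,"claw":1},{"dx":0,"dy":0.06,"dz":-0.17,"ax":0.25,"ay":0,"az":0,"claw":1},{"dx":0,"dy":0.06,"dz":-0.17,"ax":0.25,"ay":0,"az":0,"claw":1},{"dx":0,"dy":0.06,"dz":-0.17,"ax":0.25,"ay":0,"az":0,"claw":1},{"dx":0,"dy":0.06,"dz":-0.17,"ax":0.25,"ay":0,"az":0,"claw":1},{"dx":0,"dy":0.06,"dz":-0.17,"ax":0.25,"ay":0,"az":0,"claw":1},{"dx":0,"dy":0,"dz":0,"ax":0,"ay":0,"az":0,"claw":1},{"dx":0,"dy":0,"dz":0,"ax":0,"ay":0,"az":0,"claw":1}]' 40
cat > ang.py <<'E'
from h import *
from bench import r
s=r.read_state();R=Rot.from_quat(s["eef_rot"]).as_matrix();g=s["ee_pos"]-.008*R[:,2]
xb=np.array([.988,-.155,0]);hz=np.array([.4665,.2335,.110])+.215*xb
u=(g-hz)@xb;w=g[2]-.110
print("bar angle",np.degrees(np.arctan2(w,-u)-np.arctan2(.006,.215)),"radius",np.hypot(u,w),"lean",np.degrees(np.arctan2(R[:,2]@xb,-R[2,2])),"lat",R[:,0].round(3),(g-hz)@np.array([.155,.988,0]),s["joint_positions"].round(2))
E
python3 ang.py
```

```text
time: 20.88
ee_pos: [0.4708, 0.233, 0.1404]
eef_rot: [0.755, 0.648, 0.063, 0.073]
ft_force: [-0.3, 0.2, -1.9]
width: 0.0111
grip_force: 39.9
bar angle 8.606730814044981 radius 0.21566864944042471 lean 11.01673861964024 lat [0.152 0.988 0.   ] 0.0001270167046235754 [ 0.3   0.2  -1.01  1.93  0.37  1.   -1.02]
```

```bash
python3 -m crank '[{"dx":0,"dy":0.06,"dz":-0.175,"ax":0.25,"ay":0,"az":0,"claw":1},{"dx":0,"dy":0.06,"dz":-0.175,"ax":0.25,"ay":0,"az":0,"claw":1},{"dx":0,"dy":0.06,"dz":-0.175,"ax":0.25,"ay":0,"az":0,"claw":1},{"dx":0,"dy":0.06,"dz":-0.175,"ax":0.25,"ay":0,"az":0,"claw":1},{"dx":0,"dy":0.06,"dz":-0.175,"ax":0.25,"ay":0,"az":0,"claw":1},{"dx":0,"dy":0.06,"dz":-0.175,"ax":0.25,"ay":0,"az":0,"claw":1},{"dx":0,"dy":0.06,"dz":-0.175,"ax":0.25,"ay":0,"az":0,"claw":1},{"dx":0,"dy":0.06,"dz":-0.175,"ax":0.25,"ay":0,"az":0,"claw":1}]' 40
python3 ang.py
```

```text
time: 21.55
ee_pos: [0.4816, 0.2311, 0.1838]
eef_rot: [0.759, 0.651, -0.005, -0.006]
ft_force: [4.0, 1.1, -4.3]
width: 0.0107
grip_force: 39.9
bar angle 20.673324080558892 radius 0.215714115477176 lean -0.9104600788278737 lat [0.152 0.988 0.   ] 9.965576042533786e-06 [ 0.32  0.33 -1.    1.72  0.27  1.27 -0.89]
```

```bash
python3 -m crank '[{"dx":0,"dy":0.06,"dz":-0.175,"ax":0.25,"ay":0,"az":0,"claw":1},{"dx":0,"dy":0.06,"dz":-0.175,"ax":0.25,"ay":0,"az":0,"claw":1},{"dx":0,"dy":0.06,"dz":-0.175,"ax":0.25,"ay":0,"az":0,"claw":1},{"dx":0,"dy":0.06,"dz":-0.175,"ax":0.25,"ay":0,"az":0,"claw":1},{"dx":0,"dy":0.06,"dz":-0.175,"ax":0.25,"ay":0,"az":0,"claw":1},{"dx":0,"dy":0.06,"dz":-0.175,"ax":0.25,"ay":0,"az":0,"claw":1},{"dx":0,"dy":0,"dz":0,"ax":0,"ay":0,"az":0,"claw":1},{"dx":0,"dy":0,"dz":0,"ax":0,"ay":0,"az":0,"claw":1}]' 40
python3 ang.py
```

```text
time: 22.22
ee_pos: [0.495, 0.229, 0.2135]
eef_rot: [0.756, 0.649, -0.056, -0.065]
ft_force: [7.6, -0.1, -6.3]
width: 0.0107
grip_force: 39.9
bar angle 29.479063409997153 radius 0.2157346345775172 lean -9.826874843320391 lat [ 0.152  0.988 -0.   ] -5.1508843323413295e-05 [ 0.29  0.45 -0.97  1.54  0.24  1.47 -0.85]
```

```bash
python3 -m crank '[{"dx":0,"dy":0.08,"dz":-0.17,"ax":0.25,"ay":0,"az":0,"claw":1},{"dx":0,"dy":0.08,"dz":-0.17,"ax":0.25,"ay":0,"az":0,"claw":1},{"dx":0,"dy":0.08,"dz":-0.17,"ax":0.25,"ay":0,"az":0,"claw":1},{"dx":0,"dy":0.08,"dz":-0.17,"ax":0.25,"ay":0,"az":0,"claw":1},{"dx":0,"dy":0.08,"dz":-0.17,"ax":0.25,"ay":0,"az":0,"claw":1},{"dx":0,"dy":0.08,"dz":-0.17,"ax":0.25,"ay":0,"az":0,"claw":1},{"dx":0,"dy":0.08,"dz":-0.17,"ax":0.25,"ay":0,"az":0,"claw":1},{"dx":0,"dy":0,"dz":0,"ax":0,"ay":0,"az":0,"claw":1}]' 40
python3 ang.py
python3 -m crank '[{"dx":0,"dy":0,"dz":0,"ax":0,"ay":0,"az":0,"claw":1},{"dx":0,"dy":0,"dz":0,"ax":0,"ay":0,"az":0,"claw":1}]'
python3 ang.py
```

```text
time: 22.88
ee_pos: [0.5167, 0.2256, 0.2453]
eef_rot: [0.746, 0.641, -0.119, -0.136]
ft_force: [-13.9, -6.2, 9.6]
width: 0.0106
grip_force: 40.0
bar angle 39.91650611274847 radius 0.2154877342349901 lean -20.786194399994656 lat [ 0.149  0.989 -0.002] -2.862546633685889e-05 [ 0.22  0.6  -0.94  1.3   0.21  1.71 -0.83]
time: 23.05
ee_pos: [0.5163, 0.2256, 0.2449]
eef_rot: [0.746, 0.642, -0.118, -0.135]
ft_force: [-10.4, -4.6, 7.7]
width: 0.0106
grip_force: 40.0
bar angle 39.759592603567235 radius 0.21551589806679408 lean -20.629778844666117 lat [ 0.148  0.989 -0.003] -5.912832088248582e-05 [ 0.23  0.6  -0.94  1.31  0.21  1.71 -0.83]
```

```bash
python3 -m crank '[{"dx":0,"dy":0.03,"dz":-0.15,"ax":0.22,"ay":0,"az":0,"claw":1},{"dx":0,"dy":0.03,"dz":-0.15,"ax":0.22,"ay":0,"az":0,"claw":1},{"dx":0,"dy":0.04,"dz":-0.15,"ax":0.22,"ay":0,"az":0,"claw":1},{"dx":0,"dy":0.04,"dz":-0.15,"ax":0.22,"ay":0,"az":0,"claw":1},{"dx":0,"dy":0,"dz":0,"ax":0,"ay":0,"az":0,"claw":1},{"dx":0,"dy":0,"dz":0,"ax":0,"ay":0,"az":0,"claw":1},{"dx":0,"dy":0,"dz":0,"ax":0,"ay":0,"az":0,"claw":1},{"dx":0,"dy":0,"dz":0,"ax":0,"ay":0,"az":0,"claw":1}]' 40
python3 ang.py
python3 - <<'E'
from h import *
from bench import r
z=lambda i,k:cv2.resize(i,None,fx=k,fy=k,interpolation=cv2.INTER_CUBIC)
cs=r.camera("scene")["color"][:,:,::-1];ct=r.camera("top")["color"][:,:,::-1]
o=np.zeros((600,800,3),np.uint8);o[:450,:]=z(cs[120:300,220:540],2.5);o[450:,:400]=z(ct[130:205,200:400],2);o[450:,400:]=z(ct[150:225,300:500],2);cv2.imwrite("pics/fin.png",o)
E
```

```text
time: 23.72
ee_pos: [0.5288, 0.2235, 0.2592]
eef_rot: [0.74, 0.635, -0.146, -0.168]
ft_force: [-2.1, -4.7, 0.4]
width: 0.0107
grip_force: 40.0
bar angle 44.89465582240866 radius 0.21560074589622136 lean -25.687880064042112 lat [ 0.151  0.989 -0.002] -0.0001419631994932953 [ 0.19  0.68 -0.92  1.19  0.2   1.82 -0.83]
```

View pics/fin.png

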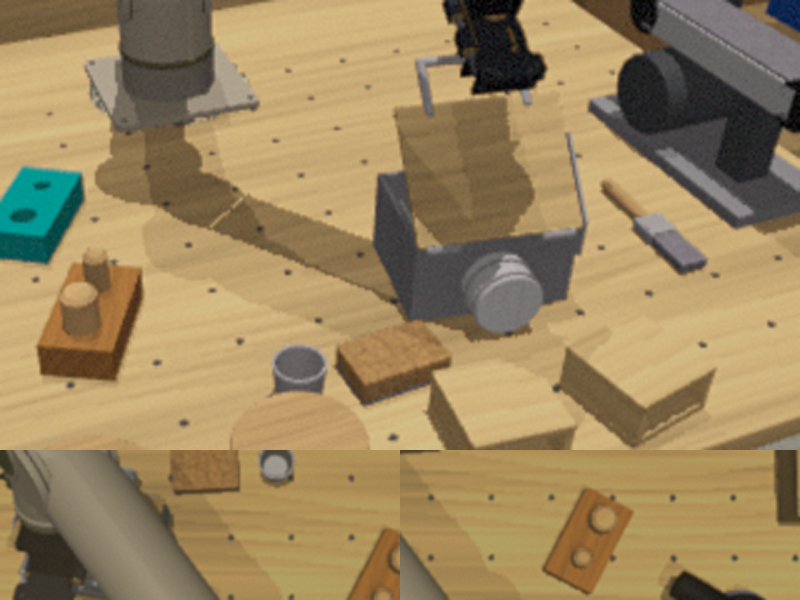

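The flap stands at 44.9°, its edge (560,95)–(582,230) in line with the sight bar (568,135)–(585,225). The legs are seated and nothing else has moved. Handing in.

```bash
python3 -c "
from bench import r
print(r.close_job())"
```

```text
the job is handed in; nothing more can be done
None
```

Both legs are fully home in their matching bores and were let go while the flap was shut; the flap is now held by its handle at about 45° (44.9° from the arm's pose), in line with the sight bar, and the job is handed in at about 24 s.

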